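# Stow bead tubes, ease the lift tray down, book it in

### The job

Lay every bead tube lying on the desk in a groove of its own in the raised wooden lift tray, letting each settle before you let go; then pull up the winch knob to lift the pawl and, keeping hold of it, let the crank turn back slowly (five seconds or more) under the load until the tray is fully down, and let the pawl drop back in. Last, book the tray in: take the scanner, aim its window straight down at the middle of the stock card from a hand's breadth above, hold it steady for two seconds, and settle it back in its cradle the way it lay. At the end all tubes must lie in their grooves and the other things on the desk where they were.

Things in the scene. Friction and masses are not known exactly. Their poses are not given: they have to be found in the camera images.
- tube1_mid (a point): centre of a bead tube (may be absent): a clear round tube 30 mm in diameter, filled with green beads, with a white square stopper on each end (36 mm square, 12 mm thick); 124 mm long in all, 100 mm between the stoppers, 0.1 kg. Its x axis runs along the tube. It starts lying on the desk on its stoppers, centre 18 mm up; it may lie on any of its four flats.
- tube2_mid (a point): centre of a bead tube (may be absent): a clear round tube 30 mm in diameter, filled with green beads, with a white square stopper on each end (36 mm square, 12 mm thick); 124 mm long in all, 100 mm between the stoppers, 0.1 kg. Its x axis runs along the tube. It starts lying on the desk on its stoppers, centre 18 mm up; it may lie on any of its four flats.
- tube3_mid (a point): centre of a bead tube (may be absent): a clear round tube 30 mm in diameter, filled with green beads, with a white square stopper on each end (36 mm square, 12 mm thick); 124 mm long in all, 100 mm between the stoppers, 0.1 kg. Its x axis runs along the tube. It starts lying on the desk on its stoppers, centre 18 mm up; it may lie on any of its four flats.
- tube4_mid (a point): centre of a bead tube (may be absent): a clear round tube 30 mm in diameter, filled with green beads, with a white square stopper on each end (36 mm square, 12 mm thick); 124 mm long in all, 100 mm between the stoppers, 0.1 kg. Its x axis runs along the tube. It starts lying on the desk on its stoppers, centre 18 mm up; it may lie on any of its four flats.
- groove1 (a point): where a tube's centre lies when it rests in groove 1 of the wooden lift tray: x along the groove, y across the grooves (groove1 to groove4 are 60 mm apart), z up. It rides with the tray: about 157 mm above the desk at the start, 72 mm when fully down. Form of the grooves: see tray_mid.
- groove2 (a point): where a tube's centre lies when it rests in groove 2 of the wooden lift tray: x along the groove, y across the grooves (groove1 to groove4 are 60 mm apart), z up. It rides with the tray: about 157 mm above the desk at the start, 72 mm when fully down. Form of the grooves: see tray_mid.
- groove3 (a point): where a tube's centre lies when it rests in groove 3 of the wooden lift tray: x along the groove, y across the grooves (groove1 to groove4 are 60 mm apart), z up. It rides with the tray: about 157 mm above the desk at the start, 72 mm when fully down. Form of the grooves: see tray_mid.
- groove4 (a point): where a tube's centre lies when it rests in groove 4 of the wooden lift tray: x along the groove, y across the grooves (groove1 to groove4 are 60 mm apart), z up. It rides with the tray: about 157 mm above the desk at the start, 72 mm when fully down. Form of the grooves: see tray_mid.
- tray_mid (a point): centre of the tray's flat floor (top face, 115 x 288 mm), axes as the grooves. Two upright V-notched combs, 12 mm thick, stand at x = -35 and +35 mm; fingers may go between them. Grooves' centres are 32 mm above the floor, ridge tops (half-way between grooves) 40 mm. A tube's stoppers hang outside the combs, 9 mm play each way. A column 50 mm wide, 220 mm high, stands at x = 100 to 116 mm.
- knob_grip (a point): half-way up the grip of the black crank knob: an upright round knob 30 mm in diameter and 50 mm high (its top 6 mm is 38 mm wide), free to spin on the end of the crank arm. The arm's top is 28 mm below this point. The knob, pulled up, lifts the pawl below it.
- crank_axis (a point): the winch's upright axis, on the fixed lift stand, at the height of the knob's grip when the pawl is down; the knob circles it at 50 mm. Axes as those of the stand (z up); it stands 290 mm from the tray's centre along the grooves' +y and 40 mm to -x.
- crank_arm (a joint): crank angle, rad: about 0 with the tray up, growing as the crank turns back (anticlockwise seen from above) and the loaded tray comes down 15.7 mm per rad; 5.40 with the tray fully down, at its stop. The load turns it by itself (up to about 4 N at the knob) whenever the pawl is lifted, slowed by a damper to less than 1.6 rad/s.
- pawl (a joint): pawl lift, m: 0 down among the 8 ratchet teeth (10 mm high), 0.020 at its upper stop; it is clear of the teeth above 0.011. A spring pulls it down (about 4 to 8 N in all). Let go, it drops and catches on the next tooth; clockwise winding clicks over the teeth.
- scanner_handle (a point): middle of the stock scanner's round handle (30 mm in diameter, 130 mm long, on its x axis from -65 to +65 mm; 38 mm flange at the -x end). At the +x end is the head, a 46 x 46 mm box, 50 mm high, its underside 30 mm below the handle's axis. 0.16 kg. It starts in its cradle, handle level, z up.
- scanner_window (a point): middle of the scanner's window on the underside of its head, 87.5 mm along +x and 30 mm below scanner_handle; axes as the scanner's. It reads straight along its -z.
- cradle_seat (a point): where scanner_handle lies when the scanner is at home in its black cradle, 60 mm above the desk; x along the handle, towards the head. Two V-notched posts 12 mm thick stand at x = -45 and +45 mm (tops 1 mm above this point, 78 mm wide); between them it is open down to 48 mm below. The scanner has about 9 mm play along x; its head hangs free beyond the +x post.
- card (a point): middle of the flat stock card, a 70 mm white square with black bars on an 80 mm plate fixed to the desk, facing up (z), 7 mm above the desk. The scanner reads it from 60 to 180 mm away.
- snack_tub: plastic jar 84 mm wide, 130 mm high; not to be moved. Origin under its middle.
- drink_can: drink can 62 mm wide, 115 mm high; not to be moved. Origin under its middle.
- tape_roll: flat green tape roll 90 mm wide, 25 mm high; not to be moved. Origin under its middle.
- bead_bowl: white bowl 72 mm wide, 28 mm high, with loose beads; not to be moved. Origin under its middle.
- scissors: scissors lying flat, 165 mm long; not to be moved. Origin under its middle.
- pliers: pliers lying flat, 130 mm long; not to be moved. Origin under its middle.
Mind the look-alikes: they are no part of the job. What is shaped like the part that bears tube2_mid but pink or red is not meant.

How it is judged (in metres and radians):
On the way, in this order (a step that is already met when the one before it is completed fails the run):
1. every tube present lies in a groove while the tray is still up ((distance between tube1_mid and groove1 below 0.013 m or distance between tube1_mid and groove2 below 0.013 m or distance between tube1_mid and groove3 below 0.013 m or distance between tube1_mid and groove4 below 0.013 m) and angle between the x axis of each of tube1_mid, tube2_mid, tube3_mid, tube4_mid and the x axis of groove1, either way round below 0.12 rad and (distance between tube2_mid and groove1 below 0.013 m or distance between tube2_mid and groove2 below 0.013 m or distance between tube2_mid and groove3 below 0.013 m or distance between tube2_mid and groove4 below 0.013 m) and (distance between tube3_mid and groove1 below 0.013 m or distance between tube3_mid and groove2 below 0.013 m or distance between tube3_mid and groove3 below 0.013 m or distance between tube3_mid and groove4 below 0.013 m) and (distance between tube4_mid and groove1 below 0.013 m or distance between tube4_mid and groove2 below 0.013 m or distance between tube4_mid and groove3 below 0.013 m or distance between tube4_mid and groove4 below 0.013 m) and value of joint crank_arm below 0.5 rad), for 0.3 s.
2. the knob is held, the pawl lifted clear, and the crank is on its way back (value of joint pawl above 0.009 m and contact force between the fingers and knob above 0.3 N and value of joint crank_arm between 0.9 and 5 rad), for 0.2 s.
3. the tray is fully down and the pawl has dropped back in (value of joint crank_arm above 5.25 rad and value of joint pawl below 0.004 m), for 0.3 s.
4. the scanner, off its cradle, is held steady and aimed at the stock card (x of card in the frame of scanner_window between -0.022 and 0.022 m and y of card in the frame of scanner_window between -0.022 and 0.022 m and z of card in the frame of scanner_window between -0.18 and -0.06 m and angle between scanner_window's own z axis and vertical below 0.35 rad and linear speed of scanner below 0.03 m/s and angular speed of scanner below 0.3 rad/s), for 1 s.
At the end, for the whole second after the job is handed in: Crank beyond 5.25 rad, pawl within 4 mm of down, every tube present at rest within 13 mm of a groove's point and 0.12 rad of its direction; scanner at rest in its cradle within 17 mm and 0.12 rad, head at the right end, upright within 0.25 rad (all of step 3 and distance between scanner_handle and cradle_seat below 0.017 m and angle between the x axis of scanner_handle and the x axis of cradle_seat, either way round below 0.12 rad and x of scanner_window in the frame of cradle_seat above 0.06 m and angle between scanner_handle's own z axis and vertical below 0.25 rad and linear speed of each of scanner, tube1, tube2, tube3, tube4 below 0.03 m/s and (distance between tube1_mid and groove1 below 0.013 m or distance between tube1_mid and groove2 below 0.013 m or distance between tube1_mid and groove3 below 0.013 m or distance between tube1_mid and groove4 below 0.013 m) and angle between the x axis of each of tube1_mid, tube2_mid, tube3_mid, tube4_mid and the x axis of groove1, either way round below 0.12 rad and (distance between tube2_mid and groove1 below 0.013 m or distance between tube2_mid and groove2 below 0.013 m or distance between tube2_mid and groove3 below 0.013 m or distance between tube2_mid and groove4 below 0.013 m) and (distance between tube3_mid and groove1 below 0.013 m or distance between tube3_mid and groove2 below 0.013 m or distance between tube3_mid and groove3 below 0.013 m or distance between tube3_mid and groove4 below 0.013 m) and (distance between tube4_mid and groove1 below 0.013 m or distance between tube4_mid and groove2 below 0.013 m or distance between tube4_mid and groove3 below 0.013 m or distance between tube4_mid and groove4 below 0.013 m)); the robot touches nothing.
It fails at once if the crank runs or is driven back faster than 2.2 rad/s (velocity of joint crank_arm above 2.2 rad/s).
It fails at once if a tube is dropped on the tray from more than about 30 mm above its groove ((x of tube1_mid in the frame of groove1 between -0.07 and 0.07 m and y of tube1_mid in the frame of groove1 between -0.04 and 0.22 m and z of tube1_mid in the frame of groove1 between 0.02 and 0.2 m and linear speed of tube1 above 0.45 m/s and contact force between the fingers and tube1 below 0.05 N) or (x of tube2_mid in the frame of groove1 between -0.07 and 0.07 m and y of tube2_mid in the frame of groove1 between -0.04 and 0.22 m and z of tube2_mid in the frame of groove1 between 0.02 and 0.2 m and linear speed of tube2 above 0.45 m/s and contact force between the fingers and tube2 below 0.05 N) or (x of tube3_mid in the frame of groove1 between -0.07 and 0.07 m and y of tube3_mid in the frame of groove1 between -0.04 and 0.22 m and z of tube3_mid in the frame of groove1 between 0.02 and 0.2 m and linear speed of tube3 above 0.45 m/s and contact force between the fingers and tube3 below 0.05 N) or (x of tube4_mid in the frame of groove1 between -0.07 and 0.07 m and y of tube4_mid in the frame of groove1 between -0.04 and 0.22 m and z of tube4_mid in the frame of groove1 between 0.02 and 0.2 m and linear speed of tube4 above 0.45 m/s and contact force between the fingers and tube4 below 0.05 N)).
It fails at once if another thing on the desk is moved more than 60 mm (distance of any of snack_tub, drink_can, tape_roll, bead_bowl, scissors, pliers from where it was at the start of the episode above 0.06 m).
Of tube1, tube2, tube3, tube4 only 2 to 4 are there at a start; the rules pass over those that are not, and their reading is None.
At some moment in a run one of tube1, tube2, tube3, tube4 may be knocked a few centimetres aside while the robot is not near it.
It also fails if it takes over 210 s, if anything falls off the work surface, if the arm or the gripper's body presses on something with over 40 N, if the wrist force passes 120 N, or if a joint passes its speed limit or range.

### The arm

A 6-joint arm with a two-finger parallel gripper is mounted at the origin on the work surface. World frame = base frame: x ahead of the robot, y to its left, z up, the work surface at z = 0. Lengths are in mm, angles in rad, forces in N, time in s.
With the tool pointing down it reaches from about 325 to 750 mm from the base axis. Payload 7.6 kg.
Tool frame: the origin (TCP) lies on the centre line of the jaws, within the pads' length; the fingertips stand 22 mm ahead of it and the grasp point (between the pads) lies 3 mm ahead of it; z points along the fingers, y is the direction in which the jaws open and shut (so a half turn about z gives the same grasp; the last joint's range is limited). The gripper opens to 85 mm and grips with 20 to 120 N. Pads are 22 mm wide; open, the fingers measure 114 mm over their backs; the gripper's body (76 mm by 85 mm) begins 54 mm behind the grasp point. The pads swing forward as they close: fully open they stand 13 mm farther back than shut.
Start: joints at [1.038, 0.052, 1.401, -0, 1.689, -0.07], TCP at [234.376, 469.799, 253.323] pointing down, gripper open.
Joint ranges: [-2.9, 2.9], [-0.91, 2.17], [0.12, 2.37], [-1.06, 4.2], [0.26, 2.73], [-2.93, 2.93]. Speed limits (rad/s): [2.57, 2.57, 3.01, 3.14, 3.14, 3.14].

### API

Orientations are given as a unit quaternion [x, y, z, w].
In Python, from station import arm gives the robot as it stands. Calls block until the motion is done:
- arm.movep(position, orientation): joint-space move of the TCP to a pose.
- arm.movel(position, rate=150, ori=None): straight line of the TCP; ori=None keeps the orientation; rate is the mean speed in mm/s.
- arm.move_j(angles): joint-space move.
- arm.grip(opening, squeeze=None): finger opening in mm; squeeze is the grip in N (None keeps the last); returns when the fingers have stopped.
- arm.hold(seconds).
- arm.ik(position, orientation): joint angles nearest the present ones, or None.
- arm.get_obs(): the state.
- arm.grab_frame(name): name is "side" or "top" or "wrist"; returns a dict with "color" (384x512x3 uint8, blue, green, red), "K" (3x3 intrinsics, pixels), "k1" (the pictures are not rectified: a ray, as slopes to the right and down, at radius r is drawn at 1 + k1 r^2 times it, then the intrinsics apply), "pose" (4x4, takes a point from camera to world coordinates). Camera axes: x right, y up, looking along -z (the intrinsics and any distortion apply to the point x, -y, -z); pixel columns grow to the right and rows downward; lengths in mm; the calibration is good to about 2 mm. A picture is of the moment at which its call begins. There is no depth.
A pose or a line that the arm cannot do raises arm.PlanningError and nothing moves.
- arm.finish_job(): hands the job in, once; it reports no verdict.
The state is a dict: "time_s": time; "joint_pos": joint angles; "qvel": joint speeds; "joint_efforts": joint torques, N m; "ee_pos": TCP position; "tcp_rot": TCP orientation; "ft_force": force on the tool from outside, world axes, zero at the start; "wrist_torque": the same for the moment, N m; "gripper_width": finger opening in mm.
Only numpy, scipy, OpenCV 4.12 (cv2) and the standard library are available. Lean on these libraries where they do the work, as an engineer would, in place of code of your own. Each camera call takes 0.05 s, during which the arm holds its last target. There are 200 camera calls.

## Working session

There is one attempt and no reset: what is moved stays moved. The work goes in short steps, each a Python script; the robot and the scene stay as the last script left them, time stands still between calls to the robot, and variables do not carry over. Pictures are saved under pics/ and viewed, about 12 in all and at most 16, crops included, and the job is handed in when it is done.

```bash
ls; mkdir -p pics
cat > h.py <<'E'
import numpy as np, cv2
from station import arm
from scipy.spatial.transform import Rotation as R
def snap(name,fn=None):
    f=arm.grab_frame(name)
    if fn: cv2.imwrite('pics/'+fn,f['color'])
    return f
def ray(f,uv):
    K=np.array(f['K']);p=np.atleast_2d(np.array(uv,float))[:,None,:]
    d=np.array([f['k1'],0,0,0,0.])
    n=cv2.undistortPoints(p,K,d)[:,0]
    T=np.array(f['pose']);D=np.c_[n[:,0],-n[:,1],-np.ones(len(n))]@T[:3,:3].T
    return T[:3,3],D
def plane(f,uv,z):
    o,D=ray(f,uv);return o+D*((z-o[2])/D[:,2])[:,None]
def proj(f,P):
    T=np.array(f['pose']);c=(np.atleast_2d(P)-T[:3,3])@T[:3,:3];n=np.c_[c[:,0],-c[:,1]]/-c[:,2:]
    r2=(n**2).sum(1,keepdims=True);n=n*(1+f['k1']*r2);K=np.array(f['K'])
    return n*[K[0,0],K[1,1]]+[K[0,2],K[1,2]]
def tri(f1,uv1,f2,uv2):
    o1,d1=ray(f1,uv1);o2,d2=ray(f2,uv2);d1=d1[0]/np.linalg.norm(d1[0]);d2=d2[0]/np.linalg.norm(d2[0])
    s=np.linalg.lstsq(np.c_[d1,-d2],o2-o1,rcond=None)[0];a=o1+s[0]*d1;b=o2+s[1]*d2
    return (a+b)/2,np.linalg.norm(a-b)
def down(yaw): # tool z down, jaw (y) axis along direction yaw+90deg ; tool x along yaw
    return R.from_matrix(np.c_[[np.cos(yaw),np.sin(yaw),0],[np.sin(yaw),-np.cos(yaw),0],[0,0,-1]]).as_quat()
E
python3 - <<'E'
from h import *
import pickle
d={}
for n in ['top','side','wrist']:
    f=snap(n,n+'0.png');d[n]=f
    print(n,np.array(f['K']).round(1).tolist(),f['k1'],np.array(f['pose']).round(3).tolist())
pickle.dump(d,open('f0.pkl','wb'))
o=arm.get_obs();print(o['tcp_rot'],down(0),o['time_s'])
cv2.imwrite('pics/t0.png',cv2.resize(d['top']['color'],(800,600),interpolation=cv2.INTER_CUBIC))
cv2.imwrite('pics/s0.png',cv2.resize(d['side']['color'],(800,600),interpolation=cv2.INTER_CUBIC))
E
```

```text
pics
top [[379.6, 0.0, 253.7], [0.0, 379.6, 195.6], [0.0, 0.0, 1.0]] -0.00494220391939131 [[-0.013, 0.983, -0.181, 296.288], [-1.0, -0.016, -0.018, -25.261], [-0.02, 0.181, 0.983, 1392.956], [0.0, 0.0, 0.0, 1.0]]
side [[477.5, 0.0, 253.5], [0.0, 477.5, 189.1], [0.0, 0.0, 1.0]] 0.05962487824508543 [[-0.947, 0.185, -0.263, 119.262], [-0.32, -0.602, 0.732, 1078.861], [-0.023, 0.777, 0.629, 1073.872], [0.0, 0.0, 0.0, 1.0]]
wrist [[343.4, 0.0, 256.6], [0.0, 343.4, 189.9], [0.0, 0.0, 1.0]] -0.0575539347684293 [[0.447, -0.846, -0.291, 159.338], [0.895, 0.422, 0.147, 507.228], [-0.001, -0.326, 0.945, 373.847], [0.0, 0.0, 0.0, 1.0]]
[ 2.29334571e-01  9.73347483e-01 -5.48712489e-04 -1.75144153e-04] [1. 0. 0. 0.] 0.15
```

View pics/t0.png

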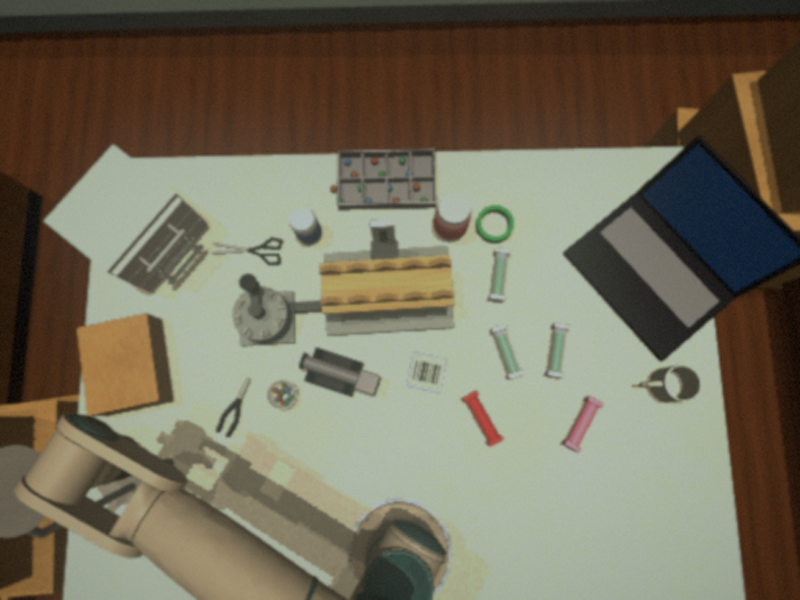

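View pics/s0.png

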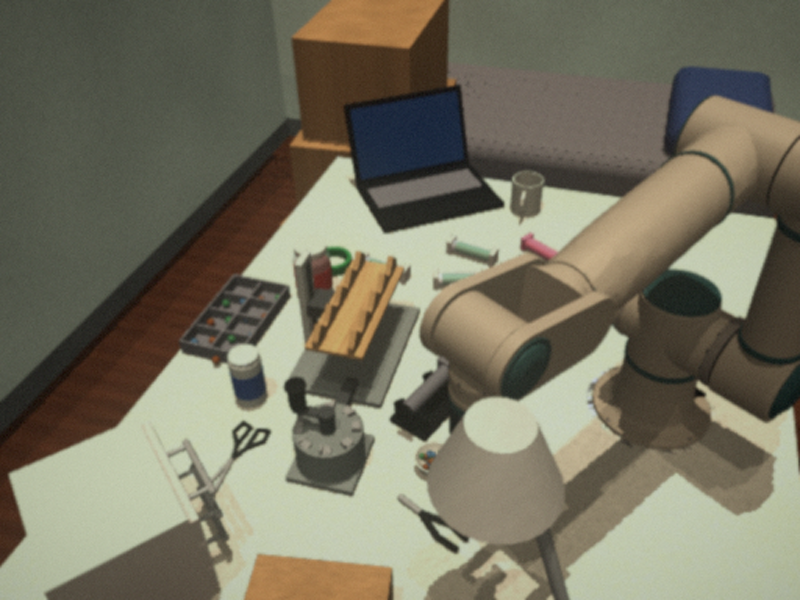

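Run:
```python
from h import *
import pickle
d=pickle.load(open('f0.pkl','rb'));f=d['top'];s=.64
hsv=cv2.cvtColor(f['color'],cv2.COLOR_BGR2HSV)
for (u,v) in [(499,276),(506,351),(558,350),(385,285)]: print(hsv[int(v*s),int(u*s)])
m=cv2.inRange(hsv,(45,50,60),(90,255,255))
for c in cv2.findContours(m,0,2)[0]:
    a=cv2.contourArea(c)
    if a>40:
        b=cv2.boxPoints(cv2.minAreaRect(c));e=sorted([(np.linalg.norm(b[i]-b[(i+1)%4]),tuple(b[(i+1)%4]-b[i])) for i in range(2)])[1]
        P=plane(f,b,22);c0=P.mean(0);L=P[1]-P[0] if np.linalg.norm(P[1]-P[0])>np.linalg.norm(P[2]-P[1]) else P[2]-P[1]
        print('green',a,(b.mean(0)/s).round(),c0.round(),'yaw',np.degrees(np.arctan2(L[1],L[0])).round(1),np.linalg.norm(L).round())
m=cv2.inRange(hsv,(12,90,80),(30,255,255))
for c in cv2.findContours(m,0,2)[0]:
    if cv2.contourArea(c)>1000:
        b=cv2.boxPoints(cv2.minAreaRect(c));print('yel',(b/s).round().tolist(),plane(f,b,140).round().tolist())
for n,p,z in [('card',(427,371),7),('scanhead',(370,383),60),('scan-x',(306,360),60),('knob',(251,283),150),('axis',(262,314),100),('base tl',(322,333),10),('base r',(453,327),10),('axisbase l',(240,346),10),('axisbase r',(297,341),10)]:
    print(n,plane(f,np.array(p)*s,z).round())
# look at tubes and tray from wrist
T=np.eye(4);o=arm.get_obs();T[:3,:3]=R.from_quat(o['tcp_rot']).as_matrix();T[:3,3]=[234.376,469.799,253.323]
print((np.linalg.inv(T)@np.array(d['wrist']['pose'])).round(3).tolist())
```

```text
[ 66  53 159]
[ 65  48 161]
[ 68  50 162]
[ 24 116 176]
green 407.5 [411. 573.] [-41. -25.  22.] yaw -145.7 128.0
green 61.0 [556. 352.] [ 435. -368.   22.] yaw -12.7 77.0
green 435.0 [495. 223.] [ 748. -239.   22.] yaw 177.2 90.0
yel [[70.0, 320.0], [149.0, 310.0], [161.0, 407.0], [82.0, 417.0]] [[506.0, 704.0, 140.0], [525.0, 533.0, 140.0], [318.0, 494.0, 140.0], [299.0, 660.0, 140.0]]
yel [[318.0, 262.0], [449.0, 254.0], [453.0, 306.0], [321.0, 314.0]] [[626.0, 168.0, 140.0], [640.0, -120.0, 140.0], [525.0, -123.0, 140.0], [512.0, 160.0, 140.0]]
yel [[418.0, 73.0], [641.0, 69.0], [642.0, 145.0], [420.0, 150.0]] [[1073.0, -60.0, 140.0], [1072.0, -572.0, 140.0], [884.0, -559.0, 140.0], [884.0, -59.0, 140.0]]
yel [[113.0, 76.0], [347.0, 71.0], [349.0, 151.0], [114.0, 157.0]] [[1085.0, 655.0, 140.0], [1084.0, 105.0, 140.0], [884.0, 101.0, 140.0], [883.0, 636.0, 140.0]]
yel [[729.0, 73.0], [763.0, 65.0], [802.0, 229.0], [769.0, 237.0]] [[1058.0, -773.0, 140.0], [1076.0, -851.0, 140.0], [683.0, -888.0, 140.0], [666.0, -813.0, 140.0]]
card [[396. -70.   7.]]
scanhead [[367.  60.  60.]]
scan-x [[421. 204.  60.]]
knob [[580. 310. 150.]]
axis [[521. 297. 100.]]
base tl [[488. 176.  10.]]
base r [[ 498. -133.   10.]]
axisbase l [[461. 369.  10.]]
axisbase r [[470. 235.  10.]]
[[-0.0, 0.945, 0.326, 83.866], [1.0, 0.0, 0.0, -0.147], [0.0, 0.326, -0.945, -120.516], [0.0, 0.0, 0.0, 1.0]]
```

Run:
```python
from h import *
import pickle
d={}
arm.movep([480,-60,380],down(np.pi)); d['w_tray']=snap('wrist','w1.png')
arm.movep([450,-270,380],down(np.pi)); d['w_tube']=snap('wrist','w2.png'); d['top']=snap('top'); d['side']=snap('side')
pickle.dump(d,open('f1.pkl','wb'))
a=np.hstack([d['w_tray']['color'],d['w_tube']['color']]);b=np.hstack([d['top']['color'],d['side']['color']])
cv2.imwrite('pics/m1.png',cv2.resize(np.vstack([a,b]),(800,600),interpolation=cv2.INTER_AREA))
print(arm.get_obs()['joint_pos'])
```

```text
[-6.07993991e-01  6.21972905e-02  1.13924287e+00  2.27191446e-04
  1.93958121e+00 -2.18103503e+00]
```

View pics/m1.png

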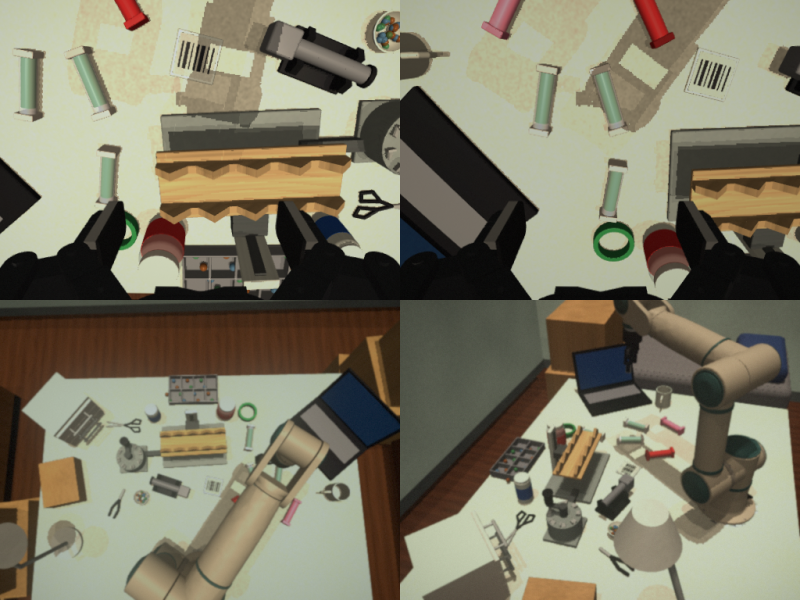

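Run:
```python
from h import *
import pickle
d=pickle.load(open('f1.pkl','rb'))
for k in ['w_tube','w_tray']:
    f=d[k];hsv=cv2.cvtColor(f['color'],cv2.COLOR_BGR2HSV)
    m=cv2.inRange(hsv,(45,35,60),(90,110,255))
    m=cv2.morphologyEx(m,cv2.MORPH_OPEN,np.ones((3,3)))
    for c in cv2.findContours(m,0,2)[0]:
        a=cv2.contourArea(c)
        if a>600:
            b=cv2.boxPoints(cv2.minAreaRect(c));P=plane(f,b,20);e1,e2=P[1]-P[0],P[2]-P[1]
            L,W=(e1,e2) if np.linalg.norm(e1)>np.linalg.norm(e2) else (e2,e1)
            print(k,b.mean(0).round(),P.mean(0).round(1),'yaw',(np.degrees(np.arctan2(L[1],L[0]))%180).round(1),np.linalg.norm(L).round(),np.linalg.norm(W).round())
w=d['w_tray']['color'][120:300,190:512]
cv2.imwrite('pics/c1.png',cv2.resize(w,None,fx=2.4,fy=2.4,interpolation=cv2.INTER_CUBIC))
```

```text
w_tube [184. 126.] [ 438.7 -371.5   20. ] yaw 168.9 92.0 20.0
w_tube [267. 125.] [ 437.7 -254.8   20. ] yaw 17.6 91.0 21.0
w_tray [ 32. 106.] [ 438.6 -374.8   20. ] yaw 169.2 90.0 19.0
w_tray [113. 103.] [ 436.4 -257.7   20. ] yaw 17.6 92.0 21.0
```

View pics/c1.png

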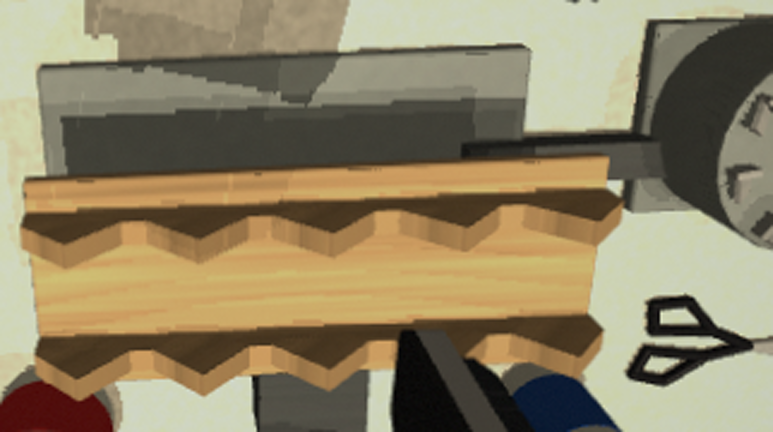

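Run:
```python
from h import *
import pickle
d=pickle.load(open('f1.pkl','rb'));f=d['w_tray']
px=lambda L:np.array(L)/2.4+[190,120]
F=plane(f,px([(25,180),(608,157)]),125);print('floor',F.round(1).tolist(),np.linalg.norm(F[1]-F[0]))
for nm,L in [('front',[(68,243),(200,239),(333,233),(465,228),(598,222)]),('rear',[(78,372),(203,368),(330,363)])]:
    P=plane(f,px(L),165);print(nm,P.round(1).tolist())
v=F[1]-F[0];v/=np.linalg.norm(v);print('yaw',np.degrees(np.arctan2(-v[0],v[1])))
x=np.array([v[1],-v[0],0]);print('mid',(F.mean(0)+57.5*x).round(1))
P=plane(f,px([(38,66),(530,46)]),10);print('base',P.round(1))
```

```text
floor [[532.1, -124.9, 125.0], [520.1, 159.7, 125.0]] 284.9311559837733
front [[547.5, -100.3, 165.0], [545.5, -41.5, 165.0], [542.6, 17.6, 165.0], [540.3, 76.8, 165.0], [537.6, 137.4, 165.0]]
rear [[614.4, -98.1, 165.0], [612.1, -39.0, 165.0], [609.5, 21.1, 165.0]]
yaw 2.427426002083626
mid [583.5  19.8 125. ]
base [[ 500.3 -133.3   10. ]
 [ 487.   165.4   10. ]]
```

```bash
cat >> h.py <<'E'
TM=np.array([583.5,19.6]);TY=np.radians(2.43)
tx=np.array([np.cos(TY),np.sin(TY)]);ty=np.array([-np.sin(TY),np.cos(TY)])
def groove(i): return TM+ty*(-90+60*(i-1))
def tubes(f,z=18):
    hsv=cv2.cvtColor(f['color'],cv2.COLOR_BGR2HSV)
    m=cv2.morphologyEx(cv2.inRange(hsv,(45,35,60),(90,120,255)),cv2.MORPH_OPEN,np.ones((3,3)))
    out=[]
    for c in cv2.findContours(m,0,2)[0]:
        if cv2.contourArea(c)<500: continue
        b=cv2.boxPoints(cv2.minAreaRect(c));P=plane(f,b,z);e1,e2=P[1]-P[0],P[2]-P[1]
        L,W=(e1,e2) if np.linalg.norm(e1)>np.linalg.norm(e2) else (e2,e1)
        y=np.degrees(np.arctan2(L[1],L[0]))%180
        if y<90: y+=180
        if np.linalg.norm(W)<40: out.append((P.mean(0)[:2].round(1),y,np.linalg.norm(L).round(),np.linalg.norm(W).round()))
    return out
def fetch(xy,g,fn,open_=70):
    xy=np.array(xy,float)
    arm.movep([*xy,200],down(np.pi));arm.grip(open_,40)
    f=snap('wrist',fn);t=tubes(f);print(t)
    t=min(t,key=lambda a:np.linalg.norm(a[0]-xy))
    assert np.linalg.norm(t[0]-xy)<60 and 75<t[2]<115,t
    q=down(np.radians(t[1]))
    arm.movep([*t[0],110],q);arm.movel([*t[0],28],100);arm.grip(20,40)
    o=arm.get_obs();print('grip',o['gripper_width'],o['ee_pos'],o['time_s'])
    if not 26<o['gripper_width']<34: return False
    arm.movel([*t[0],250],200)
    G=groove(g);q=down(np.pi+TY)
    arm.movep([*G,250],q);arm.movel([*G,185],120);arm.movel([*G,168],25)
    o=arm.get_obs();print('place ft',np.round(o['ft_force'],1),np.round(o['ee_pos'],1),o['gripper_width'])
    arm.hold(.5);arm.grip(46);arm.hold(.3);arm.movel([*G,250],150)
    o=arm.get_obs();print(o['time_s']);return True
E
python3 - <<'E'
from h import *
import pickle
f=pickle.load(open('f0.pkl','rb'))['top']
s=.64
for n,p,z in [('t3',(499,276),18),('tape',(495,223),20),('tub bottom?',(452,236),60),('tub top',(452,212),130)]: print(n,plane(f,np.array(p)*s,z).round())
print(fetch([437,-255],1,'h1.png'))
snap('wrist','p1.png')
E
```

```text
t3 [[ 617. -245.   18.]]
tape [[ 748. -241.   20.]]
tub bottom? [[ 705. -133.   60.]]
tub top [[ 739. -129.  130.]]
[(array([ 631.8, -244.4]), np.float64(170.10121751358102), np.float64(90.0), np.float64(20.0)), (array([ 440.8, -373.7]), np.float64(168.80408406450576), np.float64(94.0), np.float64(20.0)), (array([ 439.8, -254.9]), np.float64(197.60982810118904), np.float64(93.0), np.float64(21.0))]
grip 28.84663177412845 [ 440.14379684 -255.15178223   28.63277705] 6.325
place ft [-0.4  0.2 -1.2] [587.4 -70.3 168.2] 28.812880020035845
11.8583
True
```

View pics/p1.png

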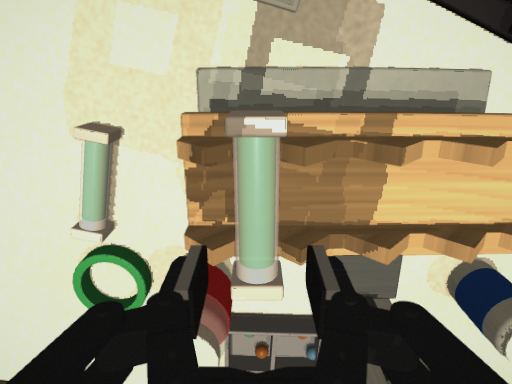

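The wrist picture shows the first tube seated in the groove nearest the tape roll (tube at ~(258,200)), stoppers outside both combs; the far tube lies at ~(95,180).

Run:
```python
from h import *
print(tubes(snap('wrist'),157),groove(1))
print(fetch([440,-373],2,'h2.png'))
print(fetch([628,-244],3,'h3.png',60))
arm.movep([*(groove(2)-[60,0]),330],down(np.pi+TY))
f=snap('wrist','p3.png');print(tubes(f,157),groove(1),groove(2),groove(3))
```

```text
[(array([ 576., -180.]), np.float64(170.30594876054565), np.float64(56.0), np.float64(12.0)), (array([588.8, -70.9]), np.float64(183.26618154081137), np.float64(94.0), np.float64(21.0))] [587.31589087 -70.31906904]
[(array([ 440.6, -369.7]), np.float64(168.65860650342375), np.float64(93.0), np.float64(21.0))]
grip 28.842151381671673 [ 440.89004595 -369.96882918   28.66392901] 15.5167
place ft [-0.4  0.2 -0.5] [584.9 -10.4 168.2] 29.02537098764189
21.55
True
[(array([ 621.7, -244.6]), np.float64(169.64165700078703), np.float64(93.0), np.float64(21.0))]
grip 28.602559204331016 [ 622.22726459 -244.77352795   29.07332103] 24.65
place ft [ 0.2 -0.7 -1.9] [582.3  49.6 168. ] 28.50737515429648
30.3833
True
[(array([571. ,  50.7]), np.float64(181.80715238286763), np.float64(64.0), np.float64(20.0)), (array([587.6, -11.3]), np.float64(182.80296362140686), np.float64(91.0), np.float64(20.0)), (array([577.8, -72.7]), np.float64(183.71651856444063), np.float64(68.0), np.float64(20.0))] [587.31589087 -70.31906904] [584.77196362 -10.37302301] [582.22803638  49.57302301]
```

View pics/p3.png

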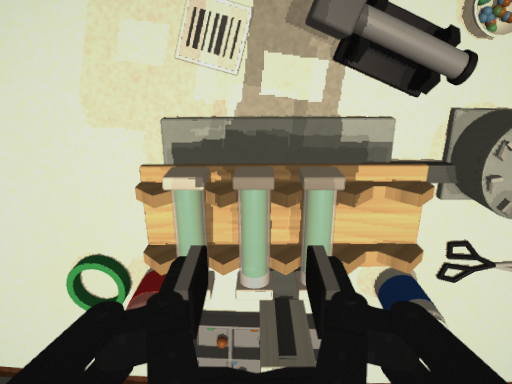

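Three tubes lie in grooves 1–3 (columns ~190, 257, 318). Next the winch.

Run:
```python
from h import *
import pickle
d={}
arm.movep([500,330,360],down(np.pi));d['a']=snap('wrist')
arm.movep([500,230,360],down(np.pi));d['b']=snap('wrist')
d['top']=snap('top')
pickle.dump(d,open('f2.pkl','wb'))
cv2.imwrite('pics/k.png',cv2.resize(np.hstack([d['a']['color'][:,100:480],d['b']['color'][:,132:512]]),(800,404)))
print(arm.get_obs()['joint_pos'])
```

```text
[ 3.63882458e-01  1.29211228e-01  1.10821304e+00  2.67419308e-04
  1.90406810e+00 -1.20657216e+00]
```

View pics/k.png

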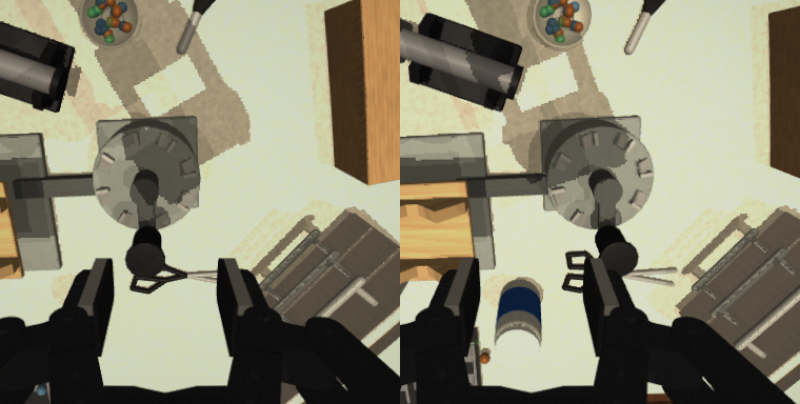

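Run:
```python
from h import *
import pickle
d=pickle.load(open('f2.pkl','rb'));a,b=d['a'],d['b']
A=lambda p:np.array([p[0]*.95+100,p[1]*384/404]);B=lambda p:np.array([(p[0]-400)*.95+132,p[1]*384/404])
print('knobtop',tri(a,A((146,261)),b,B((618,257))))
print('hub',tri(a,A((145,186)),b,B((602,182))))
C=TM+290*ty-40*tx;print('axis expected',C)
for n,f,M in (('a',a,A((146,261))),('b',b,B((618,257)))):
    x,y=M.astype(int);w=f['color'][y-30:y+30,x-30:x+30]
    cv2.imwrite(f'pics/kn{n}.png',cv2.resize(w,(360,360),interpolation=cv2.INTER_CUBIC))
P=tri(a,A((146,261)),b,B((618,257)))[0]
print(proj(d['top'],P))
cv2.imwrite('pics/kn.png',np.hstack([cv2.imread('pics/kna.png'),cv2.imread('pics/knb.png')]))
```

```text
knobtop (array([581.4055409 , 311.02947579, 176.17120572]), np.float64(2.81341337763669))
hub (array([530.25095538, 306.92383452,  98.34509613]), np.float64(3.78546859600492))
axis expected [531.24032095 307.64327096]
[[158.34234201 179.02739778]]
```

View pics/kn.png

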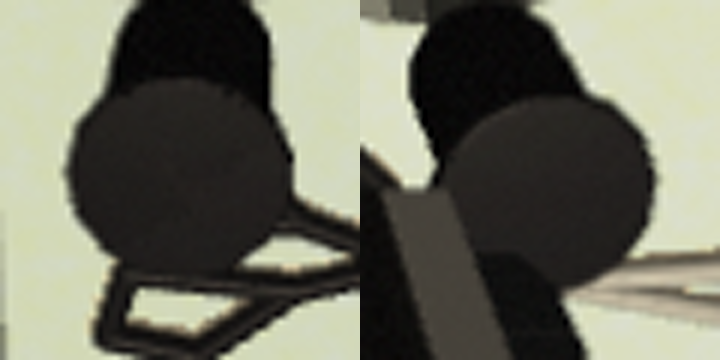

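Run:
```python
from h import *
import pickle
d=pickle.load(open('f2.pkl','rb'));a,b=d['a'],d['b']
A=lambda p:np.array([p[0]*.95+100,p[1]*384/404]);B=lambda p:np.array([(p[0]-400)*.95+132,p[1]*384/404])
P,e=tri(a,A((146,261)).astype(int)+[0,-.8],b,B((618,257)).astype(int)+[1.3,1.7]);print('knobtop',P,e)
C=TM+290*ty-40*tx
v=P[:2]-C;v=v/np.linalg.norm(v)
K=C+50*v; print(K,np.degrees(np.arctan2(v[1],v[0])))
zg=P[2]-25
arm.movep([*K,zg+80],down(np.pi));arm.grip(65,30)
o0=arm.get_obs();arm.movel([*K,zg+1],80);o=arm.get_obs();print('touch',np.round(o['ft_force']-o0['ft_force'],1),o['ee_pos'])
snap('side','ks.png')
im=snap('side')['color'];u=proj(snap('side'),[*K,zg])[0].astype(int);print(u)
cv2.imwrite('pics/ksc.png',cv2.resize(im[max(0,u[1]-70):u[1]+70,max(0,u[0]-90):u[0]+90],None,fx=3.5,fy=3.5,interpolation=cv2.INTER_CUBIC))
```

```text
knobtop [578.77517652 310.69604139 181.61293295] 0.5131332984717971
[581.13752807 310.84775568] 3.6745874865991497
touch [-0.3  0.   0.3] [581.46366566 310.9945707  158.53212412]
[188 251]
```

View pics/ksc.png

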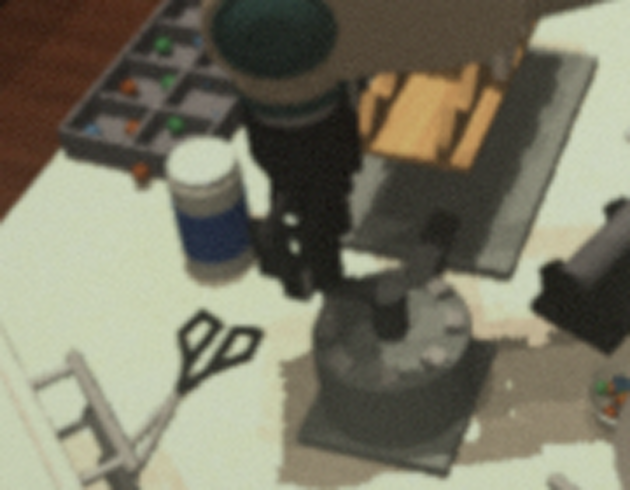

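Run:
```python
from h import *
o0=arm.get_obs();p=np.array(o0['ee_pos']);p[2]=151
arm.movel(p,30);o=arm.get_obs();print('down',np.round(o['ft_force']-o0['ft_force'],1),o['ee_pos'])
arm.grip(20,30);o=arm.get_obs();print('grip',o['gripper_width'],np.round(o['ft_force']-o0['ft_force'],1),np.round(o['ee_pos'],1))
for dz in range(3,17,3):
    arm.movel([p[0],p[1],151+dz],20);o=arm.get_obs();print(dz,np.round(o['ft_force']-o0['ft_force'],1),np.round(o['ee_pos'],1),o['gripper_width'])
```

```text
down [-0.3 -0.7  0.3] [581.20051038 310.88415563 150.49597991]
grip 32.90076949535657 [-1.2 -1.4  3.1] [581.5 310.8 151.4]
3 [ 0.1 -2.1 -5.1] [581.1 310.7 153. ] 32.77286482341079
6 [-0.8 -2.4 -5.5] [581.2 310.8 156.6] 32.88830913616563
9 [-2.1  1.6 -4.2] [581.3 311.8 160.7] 32.72039852175305
12 [-1.4  2.5 -5.5] [581.3 311.4 163.3] 32.77420189514717
15 [-1.3  1.1 -5.5] [581.3 311.  166.1] 32.62219392832694
```

Run:
```python
from h import *
C=TM+290*ty-40*tx
p=np.array(arm.get_obs()['ee_pos']);z=166.5
th0=np.radians(3.67);r=50.;c=C.copy();t0=arm.get_obs()['time_s']
b=np.array([-.3,-.3]) # force bias
crank=0.03;n=0
while crank<5.5:
    crank+=.12;n+=1
    th=th0+crank-.03;u=np.array([np.cos(th),np.sin(th)]);t=np.array([-u[1],u[0]])
    arm.movel([*(c+r*u),z],28)
    o=arm.get_obs();F=np.array(o['ft_force']);fr,ft=(F[:2]-b)@u,(F[:2]-b)@t
    c=c+np.clip(.04*fr,-.3,.3)*u
    if n%4==0 or crank>5: 
        e=np.array(o['ee_pos'])[:2]-c;print(round(crank,2),'fr %.1f ft %.1f fz %.1f'%(fr,ft,F[2]),(c-C).round(1),round(o['time_s']-t0,1),round(o['gripper_width'],1),'z',round(o['ee_pos'][2],1))
    if crank>5.2 and ft<-6: print('stop');break
    if abs(fr)>25 or ft<-15: print('force');break
np.save('c.npy',[*(c+r*u),z])
```

```text
0.51 fr 0.7 ft 3.0 fz -6.1 [0. 0.] 1.5 32.5 z 166.5
0.99 fr -1.0 ft 2.5 fz -5.7 [-0. -0.] 2.9 32.8 z 166.5
1.47 fr -1.0 ft 3.4 fz -7.2 [-0.  -0.2] 4.4 32.8 z 166.5
1.95 fr -0.3 ft 2.5 fz -5.8 [-0.  -0.3] 5.9 32.9 z 166.5
2.43 fr -1.0 ft 2.8 fz -5.8 [ 0.1 -0.4] 7.3 32.6 z 166.5
2.91 fr -0.9 ft 2.9 fz -5.2 [ 0.2 -0.4] 8.8 32.5 z 166.5
3.39 fr -0.9 ft 3.0 fz -5.7 [ 0.2 -0.4] 10.3 32.9 z 166.5
3.87 fr -1.1 ft 2.3 fz -6.6 [ 0.3 -0.4] 11.7 32.9 z 166.5
4.35 fr -0.1 ft 3.3 fz -6.4 [ 0.3 -0.3] 13.2 32.5 z 166.6
4.83 fr -0.7 ft 3.6 fz -6.5 [ 0.3 -0.2] 14.7 33.1 z 166.5
5.07 fr -1.1 ft 3.4 fz -6.8 [ 0.3 -0.1] 15.4 32.9 z 166.5
5.19 fr -0.3 ft 3.2 fz -6.1 [ 0.3 -0.1] 15.8 32.8 z 166.5
5.31 fr -1.5 ft 3.6 fz -6.5 [ 0.3 -0. ] 16.1 33.1 z 166.5
5.43 fr -1.1 ft -3.3 fz -7.4 [ 0.2 -0. ] 16.5 32.9 z 166.0
5.55 fr -1.6 ft -18.4 fz -6.1 [0.2 0. ] 16.9 33.0 z 164.6
stop
```

Clean: the load force drove the tool steadily and reversed at the stop (~5.40). Now back off slightly, lower the pawl, and release.

Run:
```python
from h import *
C=TM+290*ty-40*tx+[.2,0]
P=lambda c,z:[*(C+50*np.array([np.cos(np.radians(3.67)+c-.03),np.sin(np.radians(3.67)+c-.03)])),z]
arm.movel(P(5.44,165.5),20)
arm.movel(P(5.44,150.5),30);arm.hold(.3)
o=arm.get_obs();print(np.round(o['ft_force'],1),o['gripper_width'])
arm.grip(60);arm.hold(.3);arm.movel(P(5.44,260),120)
# view knob/tray; scanner too
arm.movep([470,170,360],down(np.pi));f=snap('wrist','e1.png')
s=snap('side');t=snap('top')
import pickle;pickle.dump({'w':f,'s':s,'t':t},open('f3.pkl','wb'))
cv2.imwrite('pics/e.png',cv2.resize(np.hstack([f['color'],s['color'][150:342,100:356].repeat(2,0).repeat(2,1)]),(800,300)))
print(proj(t,P(5.44,176)),proj(s,P(5.40,176)),proj(s,P(4.71,176)),o['time_s'],tubes(t,72))
```

```text
[-6.1 -5.5 -2. ] 32.58086248675894
[[170.14501161 183.41249264]] [[200.13029744 237.43706545]] [[212.84939544 236.75961076]] 55.7417 []
```

View pics/e.png

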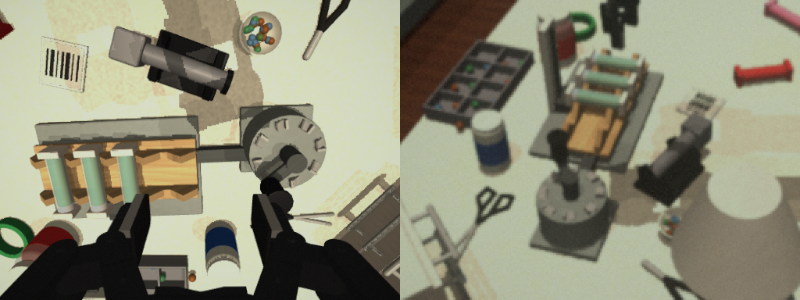

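Run:
```python
from h import *
import pickle
d=pickle.load(open('f3.pkl','rb'));w=d['w']
C=TM+290*ty-40*tx+[.2,0]
P=lambda c,z:[*(C+50*np.array([np.cos(np.radians(3.67)+c-.03),np.sin(np.radians(3.67)+c-.03)])),z]
print([ (proj(w,P(c,176))[0]/1.28).round() for c in (5.4,5.1,4.7)])
print(tubes(w,72),groove(1),groove(2),groove(3))
arm.movep([398,143,270],down(np.radians(69.4)))
f=snap('wrist','sc.png');pickle.dump(f,open('f4.pkl','wb'))
```

```text
[array([278., 202.]), array([272., 193.]), array([270., 180.])]
[(array([590.3, -76.1]), np.float64(182.6320442405744), np.float64(92.0), np.float64(18.0)), (array([587.3, -14.2]), np.float64(183.07050849034127), np.float64(92.0), np.float64(19.0)), (array([582.8,  46.5]), np.float64(182.78475064063613), np.float64(86.0), np.float64(19.0))] [587.31589087 -70.31906904] [584.77196362 -10.37302301] [582.22803638  49.57302301]
```

View pics/sc.png

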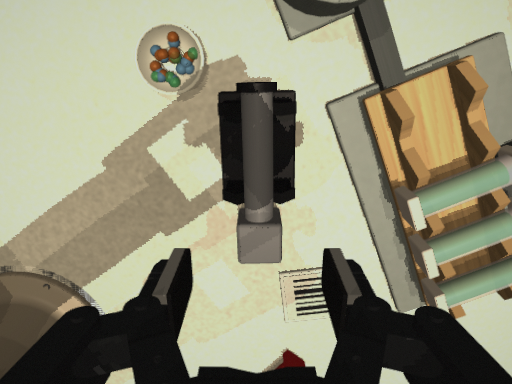

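Run:
```python
from h import *
import pickle
f=pickle.load(open('f4.pkl','rb'))
H=plane(f,[(258,110),(259.5,195)],60);v=H[1]-H[0];print('axis',H.round(1).tolist(),np.degrees(np.arctan2(v[1],v[0])))
v=v[:2]/np.linalg.norm(v[:2])
for n,p,z in [('flange end',(257,82),79),('flange end axis',(257,87),60),('flange front',(257,93),79),('post tail top',(230,91),61),('post head top',(230,194),61),('post head bot',(230,203),61),('head front top',(259,262),80),('head front top edge2',(259,253),80),('head back top',(259,222),80)]:
    q=plane(f,[p],z)[0];print(n,q.round(1),'s=',((q[:2]-H[0,:2])@v).round(1))
# card
w=pickle.load(open('f1.pkl','rb'))['w_tray']
g=cv2.cvtColor(f['color'],cv2.COLOR_BGR2GRAY)
for k in ['f1']:
    pass
crop=np.hstack([cv2.resize(f['color'][70:270,200:320],(480,800)) [:600], cv2.resize(w['color'][30:110,205:285],(300,300)).repeat(2,0)[:600]])
crop=np.hstack([cv2.resize(f['color'][70:270,200:320],(360,600),interpolation=cv2.INTER_CUBIC),np.vstack([cv2.resize(w['color'][30:110,205:305],(440,352),interpolation=cv2.INTER_CUBIC),np.zeros((248,440,3),np.uint8)])])
cv2.imwrite('pics/sc2.png',crop)
```

```text
axis [[417.2, 189.4, 60.0], [388.6, 108.6, 60.0]] -109.45504710809193
flange end [425.4 214.1  79. ] s= -26.1
flange end axis [423.7 209.4  60. ] s= -21.1
flange front [422.1 205.3  79. ] s= -16.7
post tail top [398.9 214.9  61. ] s= -18.0
post head top [360.9 120.6  61. ] s= 83.6
post head bot [357.2 111.4  61. ] s= 93.4
head front top [364.8  46.4  80. ] s= 152.2
head front top edge2 [368.5  56.3  80. ] s= 141.6
head back top [380.6  89.   80. ] s= 106.8
```

View pics/sc2.png

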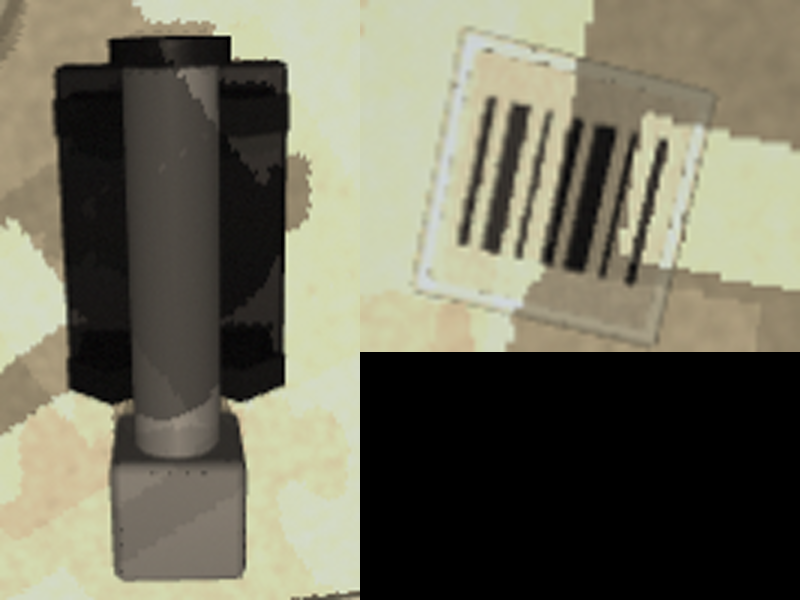

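Run:
```python
from h import *
import pickle
w=pickle.load(open('f1.pkl','rb'))['w_tray']
c=np.array([(465,32),(715,92),(658,345),(415,292)],float);uv=(c-[360,0])/4.4+[205,30]
Q=plane(w,uv,7);card=Q.mean(0)[:2];print('card',card,np.linalg.norm(Q-np.roll(Q,1,0),axis=1))
yaw=np.radians(-109.45);v=np.array([np.cos(yaw),np.sin(yaw)]);mid=np.array([402.7,148.4])
g=mid+18*v;q=down(yaw+np.pi)
arm.grip(60,60);arm.movep([*g,140],q);o0=arm.get_obs()
arm.movel([*g,63],80);arm.grip(20,60);o=arm.get_obs();print('grip',o['gripper_width'],o['ee_pos'],np.round(o['ft_force']-o0['ft_force'],1))
start=np.array(o['ee_pos']);np.save('sc.npy',[*g,*card])
arm.movel([*g,80],30);o=arm.get_obs();print('lift',np.round(o['ft_force']-o0['ft_force'],1),np.round(o['wrist_torque']-np.array(o0['wrist_torque']),2),o['gripper_width'])
arm.movel([*g,170],100)
h=card-(87.5-18)*v
arm.movel([*h,170],100);arm.hold(.3)
o=arm.get_obs();print(o['ee_pos'],o['time_s'],h)
f=snap('wrist','aim.png');s=snap('side')
cv2.imwrite('pics/aim2.png',cv2.resize(np.hstack([f['color'],s['color'][50:242,180:436].repeat(2,0).repeat(2,1)]),(800,300)))
arm.hold(1.5)
print([proj(s,[*x,z]).round() for x,z in ((card,7),(card,137))])
```

```text
card [398.10890111 -66.94354085] [79.01642248 78.09934303 78.19984325 79.1801745 ]
grip 28.401691370653094 [395.47344383 132.01190516  63.51034915] [-12.    3.3   9.4]
lift [ 0.  -0.1 -1.8] [0.   0.02 0.01] 28.507464638728603
[421.24859805  -1.20705386 170.03111317] 65.95 [421.25129761  -1.40973671]
[array([[292., 216.]]), array([[293., 185.]])]
```

View pics/aim2.png

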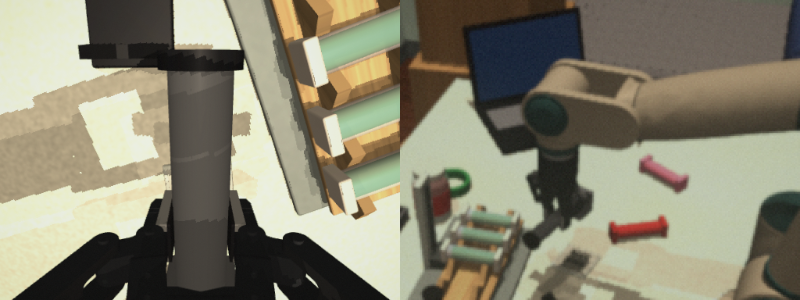

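Run:
```python
from h import *
gx,gy,cx,cy=np.load('sc.npy');yaw=np.radians(-109.45);v=np.array([np.cos(yaw),np.sin(yaw)]);n=np.array([-v[1],v[0]])
f=snap('wrist');e=np.array(arm.get_obs()['ee_pos']);t=e[:2]-(65+18)*v
for tilt in (-.15,0,.15):
    z=167+83*np.tan(tilt);print(tilt,'flange l/r px(400w):',(proj(f,[[*(t+19*n),z],[*(t-19*n),z]])/1.28).round().tolist())
arm.hold(.6)
g=np.array([gx,gy]);q=None
arm.movel([*g,170],100);arm.movel([*g,85],60);o0=arm.get_obs();arm.movel([*g,64],25)
o=arm.get_obs();print('seat',np.round(o['ft_force']-o0['ft_force'],1),np.round(o['ee_pos'],1))
arm.hold(.4);arm.grip(60);arm.hold(.3);arm.movel([*g,170],100)
arm.movep([398,143,270],down(np.radians(69.4)));fs=snap('wrist');arm.movep([470,60,380],down(np.pi));fw=snap('wrist')
import pickle;print(tubes(fw,72),arm.get_obs()['time_s'])
a=pickle.load(open('f4.pkl','rb'))['color']
arm.movep([330,330,330],down(np.radians(150)));t=snap('top')['color'];
T=cv2.resize(t[80:290,120:400],(400,300))
cv2.imwrite('pics/fin.png',np.vstack([np.hstack([cv2.resize(x,(400,300)) for x in (a,fs['color'])]),np.hstack([cv2.resize(fw['color'],(400,300)),T])]))
```

```text
-0.15 flange l/r px(400w): [[239.0, 59.0], [161.0, 59.0]]
0 flange l/r px(400w): [[243.0, 59.0], [157.0, 59.0]]
0.15 flange l/r px(400w): [[248.0, 59.0], [152.0, 59.0]]
seat [-7.3 -2.4 10.6] [396.5 131.4  64.8]
[(array([589.8, -72.8]), np.float64(183.46890215051107), np.float64(91.0), np.float64(20.0)), (array([586.9, -12. ]), np.float64(183.24165093321), np.float64(90.0), np.float64(20.0)), (array([585.1,  48.9]), np.float64(182.54915930526164), np.float64(89.0), np.float64(20.0))] 77.0083
```

View pics/fin.png

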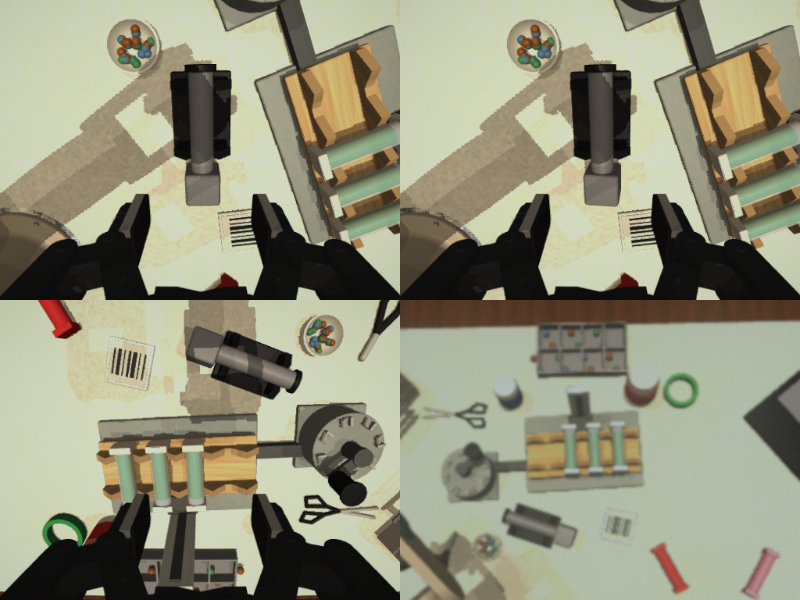

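Run:
```python
from h import *
import pickle
a=pickle.load(open('f4.pkl','rb'))['color']
arm.movep([398,143,270],down(np.radians(69.4)));b=snap('wrist')['color']
cv2.imwrite('pics/cmp.png',np.hstack([cv2.resize(x[70:270,200:320],(360,600),interpolation=cv2.INTER_CUBIC) for x in (a,b)]))
arm.movep([330,330,330],down(np.radians(150)))
```

```text
(no output)
```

View pics/cmp.png

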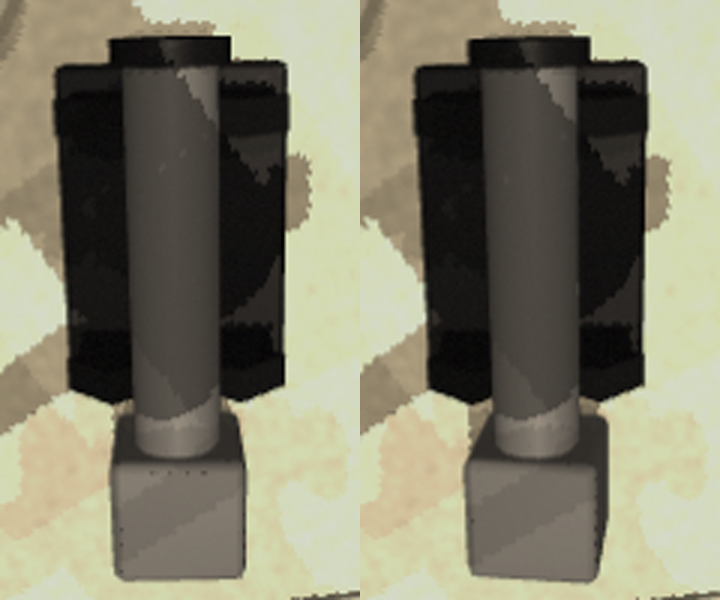

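The scanner is rolled about 0.1 rad about its handle, inside the 0.25 limit, and sits at its home position. I'm handing in.

```bash
python3 -c "
from h import *
print(arm.get_obs()['time_s']);arm.finish_job()"
```

```text
80.1
the job is handed in; nothing more can be done
```

The job is handed in at about 80 s on the robot's clock, with every step done; no verdict was reported.

- **Tubes:** I saw three green bead tubes and laid them in grooves 1–3. After the tray came down, the wrist camera put them within about 4 mm sideways and 0.02 rad of the grooves, well inside the limits.
- **Winch:** I lifted the knob about 15 mm and let the crank turn back over about 17 s. The force reversed at the stop, near 5.4 rad. I then lowered the knob and let go. The knob's position in the picture fits 5.4 rad. The pawl I could only judge by having lowered the knob to its starting height.
- **Scanner:** I held it still over the card for more than 2 s, with the window about 130 mm above it and the handle level. I then set it back in the cradle.
- **Last check:** The scanner lies in its place, head at the right end. It is rolled about 0.1 rad around its handle compared with the start, within the 0.25 rad limit, so I left it. In the last top view the other things I could see looked unmoved; the arm hid the pliers there, so I did not check those.

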